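# Press the seat plate of a scanning fixture home with a flat hand tamper

## Task

Before the next part is scanned, the red seat plate in the fixture's nest has to be pushed home: take the hand tamper from its dock and press the cocked plate squarely down with the tamper's flat foot until it bottoms out on its hidden stop and sits level. Lean on it there with about 18 N for a full second, never above 25 N, then stand the tamper back upright in its dock and let go. Touch the plate only with the tamper, and leave the other things where they are.

Things in the scene. Friction and masses are not known exactly. Their poses are not given: they have to be found in the camera images.
- tamper_grip (a point): Centre of the grip of the hand tamper (0.2 to 0.5 kg, 106 mm tall): a flat round steel foot 54 mm across and 14 mm thick, a 22 mm stem, and on top a blue square grip, 30 x 30 mm and 60 mm tall. This point is 76 mm above the foot's flat underside. z points up along the tamper; x and y are normal to the grip's flats.
- tamper: The same hand tamper; origin at the centre of the foot's flat underside, axes as tamper_grip.
- dock_floor (a point): Centre of the floor of the tamper's dock, on which the foot stands, 10 mm above the table. The dock is a blue plate, 110 x 110 mm, with a round black rim: 64 mm wide inside, its top 10 mm above this point. The tamper starts standing upright in it.
- nest_rim (a point): Centre of the nest's mouth, level with its rim, 116 mm above the table. The nest is an upright aluminium pot, 96 mm across outside, 62 mm inside, 58 mm deep, on the middle of a dark drilled disc (260 mm across, top 68 mm below the rim). In it is the seat plate's hard stop, adjustable and unseen, 6 to 18 mm below the plate's start: felt as a sharp rise in force.
- seat_plate: Red plate in the nest, 58 mm across, 6 mm thick; origin at the centre of its top face, z square to it. Starts 2 to 28 mm below the rim, cocked 3 to 8 degrees. Slides straight down on a sprung, braked spindle (5 to 8 N until the stop) and tips about its centre on a stiff gimbal; stays where it is left. A flat foot pressed squarely on it turns it level.
- ring_gauge: brass ring gauge, 34 mm across, 16 mm tall, lying on the fixture's disc; a bystander; origin at the centre of its underside
- gauge_block: steel gauge block, 12 x 30 x 10 mm, lying on the fixture's disc; a bystander; origin at the centre of its underside
- sphere_stand: white calibration ball, 25 mm across, on a dark turned stand 50 mm across, 68 mm tall in all; a bystander; origin at the centre of its underside
- stylus_case: black closed case, 70 x 130 x 30 mm; a bystander; origin at the centre of its underside
- cleaner: plain pale can, 52 mm across, 120 mm tall; a bystander; origin at the centre of its underside
- parts_bin: open red bin, 120 x 180 x 50 mm; a bystander; origin at the centre of its underside
- probe_wrench: steel wrench, 140 mm long, lying flat; a bystander; origin at the centre of its underside
There are look-alikes about, which are no part of the job. What is shaped like the part that bears dock_floor but brown is not meant. Of the things that look like the tamper, the larger one is meant.

How it is judged:
On the way, in this order (a step that is already met when the one before it is completed fails the run):
1. the tamper is lifted out of its dock (distance between tamper and dock_floor above 0.03 m), for 0.2 s.
2. the tamper's foot leans on the seat plate with over 13 N (so it is on its stop), the plate level within 0.04 rad and the tamper upright within 0.06 rad, for 0.7 s (contact force between tamper and seat_plate above 13 N and angle between seat_plate's own z axis and vertical below 0.04 rad and angle between tamper's own z axis and vertical below 0.06 rad), for 0.7 s.
At the end, for the whole second after the job is handed in: The seat plate is left pressed down (more than 18 mm below the nest's rim) and level within 0.04 rad (2.3 degrees); the tamper stands at rest and released in its dock: its foot within 7 mm of the dock's centre sideways and 4 mm in height, upright within 0.06 rad (angle between seat_plate's own z axis and vertical below 0.04 rad and z of seat_plate in the frame of nest_rim below -0.018 m and horizontal distance between tamper and dock_floor below 0.007 m and z of tamper in the frame of dock_floor below 0.004 m and angle between tamper's own z axis and vertical below 0.06 rad and linear speed of tamper below 0.01 m/s); the robot touches nothing.
It fails at once if the seat plate is pushed by the tamper with more than 25 N (contact force between tamper and seat_plate above 25 N).
It fails at once if the robot itself pushes the seat plate (contact force between any of the fingers, the arm and seat_plate above 1 N).
It fails at once if a bystander is moved more than 20 mm (distance of any of ring_gauge, gauge_block, sphere_stand, stylus_case, cleaner, parts_bin, probe_wrench from where it was at the start of the episode above 0.02 m).
It also fails if it takes over 61 s, if anything falls off the work surface, if the arm or the gripper's body presses on something with over 40 N, if the wrist force passes 120 N, or if a joint passes its speed limit or range.

## Robot

A 6-joint arm with a two-finger parallel gripper is mounted at the origin on the work surface. World frame = base frame: x ahead of the robot, y to its left, z up, the work surface at z = 0. Lengths are in m, angles in rad, forces in N, time in s.
With the tool pointing down it reaches from about 0.35 to 0.875 m from the base axis. Payload 4.2 kg.
Tool frame: the origin (TCP) lies on the centre line of the jaws, within the pads' length; the fingertips stand 11 mm ahead of it and the grasp point (between the pads) lies 8 mm behind it; z points along the fingers, y is the line along which they close (so a half turn about z gives the same grasp; the last joint's range is limited). The gripper opens to 85 mm and grips with 20 to 120 N. Pads are 22 mm wide; open, the fingers measure 114 mm over their backs; the gripper's body (76 mm by 85 mm) begins 54 mm behind the grasp point. The pads swing forward as they close: fully open they stand 13 mm farther back than shut.
Start: joints at [0.259, 0.385, 0.008, 0, -1.194, -0.259], TCP at [0.625, 0, 0.214] pointing down, gripper open.
Joint ranges: [-3.14, 3.14], [-1.21, 2.06], [-1.07, 1.41], [-3.16, 2.05], [-2.99, -0.16], [-3.1, 3.1]. Speed limits (rad/s): [2.79, 2.79, 3.14, 3.14, 3.14, 3.14].

## Interface

Orientations are given as [roll, pitch, yaw] about the fixed x, y, z axes, in that order (R = Rz(yaw) Ry(pitch) Rx(roll)).
In Python, from station import monitor, snapshot, calibration, order gives the robot as it stands.
- The arm moves only by the tool jog_arm, never from a script. Its argument "targets" is a list of rows, each an object with "fingers": the finger opening in cm, from 0 to 8.54; "offset": the shift along the world's x, y, z in cm, a list of three; "turn": the turn, a rotation vector about the world's x, y, z in degrees, a list of three. In form: [{"fingers": fingers, "offset": [dx, dy, dz], "turn": [ax, ay, az]}, ...]. A call has exactly 8 rows; each row shifts and turns the commanded pose from where the row before left it; what a row does not reach is not made up. A row lasts 1/8 s, in which the tool goes at most 62.5 mm and 10.7 degrees, less where a joint would pass 70% of its speed; a pose out of reach is approached as far as the arm can. A call with a gripper value outside its range is refused whole. The fingers move at their own pace and stop on an object; the grip force is fixed at half the most. Time passes only in rows, so rows that do not move let the fingers close, or fill a call up. It gives the time, the measured TCP pose, the force, the opening and the grip force at its end, in the units of the state.
- monitor.get_obs(): the state, without advancing time (a new reading comes with each control period).
- snapshot(name): name is "scene" or "side" or "wrist"; returns (picture, depth): 420x560x3 uint8, red, green, blue; 420x560 float32, m along the optical axis (not along the pixel's ray), 0 where there is no reading.
- calibration(name): a dict with "K" (3x3 intrinsics, pixels), "k1" (the pictures are not rectified: a ray, as slopes to the right and down, at radius r is drawn at 1 + k1 r^2 times it, then the intrinsics apply), "eye" and "rotation" of the camera in the world. Camera axes: x right, y up, looking along -z (the intrinsics and any distortion apply to the point x, -y, -z); pixel columns grow to the right and rows downward; lengths in m; the calibration is good to about 2 mm. A picture is of the moment at which its call begins: read the wrist's pose just before it. calibration takes no time and is no camera call; for the wrist camera it gives the pose at the moment of the call.
- order.sign_off(): hands the job in; it is judged then, once.
The state is a dict: "clock": time; "q": joint angles; "qd": joint speeds; "tau": joint torques, N m; "ee_pos": TCP position; "ee_rot": TCP orientation; "force": force on the tool from outside, world axes, zero at the start; "moment": the same for the moment, N m; "width": finger opening in m; "finger_force": force on a finger pad.
Only numpy, scipy, OpenCV 4.12 (cv2) and the standard library are available. Lean on these libraries where they do the work, as an engineer would, in place of code of your own. Each camera call takes 0.05 s, during which the arm holds its last target. There are 200 camera calls.

## Working session

There is one attempt and no reset: what is moved stays moved. The work goes in short steps, Python scripts to look and compute and a tool call to move; the robot and the scene stay as the last step left them, time stands still between calls to the robot, and variables do not carry over. Pictures are saved under pics/ and viewed, at most 10 in all, crops included, and the job is handed in when it is done.

Besides the shell and the picture viewer there is one more tool, called after "Request:" by a JSON object that holds its "method" and its "body", one argument or row to a line. jog_arm: Moves the arm, as the interface text tells. Its arguments: {"type":"object","properties":{"targets":{"type":"array"}},"required":["targets"]}

```bash
mkdir -p pics
cat > h.py <<'E'
import numpy as np, cv2
from station import monitor, snapshot, calibration, order
def ray(c,u,v):
    K=c["K"];K=np.array(K);d=np.array([(u-K[0,2])/K[0,0],(v-K[1,2])/K[1,1]]);s=d.copy()
    for _ in range(20): s=d/(1+c["k1"]*(s@s))
    return np.array(c["eye"]),np.array(c["rotation"])@np.array([s[0],-s[1],-1.])
def onz(c,u,v,z):
    e,d=ray(c,u,v); return e+d*(z-e[2])/d[2]
def pt(c,u,v,dep):
    e,d=ray(c,u,v); return e+d*dep
def cloud(c,D):
    K=np.array(c["K"]);v,u=np.mgrid[:D.shape[0],:D.shape[1]]
    d=np.stack([(u-K[0,2])/K[0,0],(v-K[1,2])/K[1,1]],-1);s=d.copy()
    for _ in range(20): s=d/(1+c["k1"]*(s**2).sum(-1,keepdims=True))
    X=np.stack([s[...,0],-s[...,1],-np.ones(D.shape)],-1)*D[...,None]
    return X@np.array(c["rotation"]).T+np.array(c["eye"])
E
python3 - <<'E'
from h import *
ims=[]
for n in("scene","side"):
    p,d=snapshot(n);np.savez(n,p=p,d=d);cv2.imwrite(f"pics/{n}0.png",p[...,::-1]);c=calibration(n);print(n,c["eye"],np.array(c["K"])[0,0],c["k1"])
o=monitor.get_obs();print(o)
E
```

```text
scene [ 0.89888893 -0.62821442  1.04278835] 444.6075790579233 0.03321139265668348
side [-0.33719306  0.92524889  0.91202874] 481.8790274197217 0.04360807216165724
{'clock': 0.1, 'q': array([ 2.58619118e-01,  3.85477209e-01,  6.80527868e-03, -4.33080071e-04,
       -1.19400600e+00, -2.58624613e-01]), 'qd': array([ 0.0015073 , -0.00178269,  0.00158191,  0.00302937,  0.00049688,
        0.00075454]), 'tau': array([-2.41840362e-04, -3.93318665e+01,  1.88929778e+01,  4.19793829e+00,
       -2.58899068e-03, -3.31562532e-06]), 'ee_pos': array([6.24462482e-01, 3.15125763e-05, 2.13249516e-01]), 'ee_rot': array([ 3.13967068e+00, -9.22138258e-05, -1.57096146e+00]), 'force': array([-0.68022345,  0.33301227,  0.27594318]), 'moment': array([-0.00588672, -0.02130424,  0.02394969]), 'finger_force': 0.0, 'width': 0.0851052580580208}
```

View pics/scene0.png

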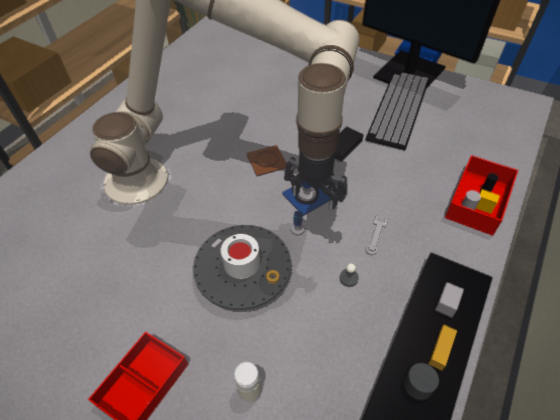

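View pics/side0.png

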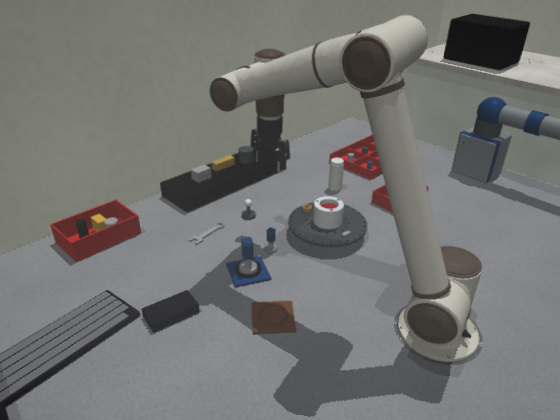

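The scene picture shows the pot at (240,255) on its disc, the blue dock at (307,197) partly under the gripper, a small blue-topped look-alike at (298,225), and the brown dock at (267,160). In the side picture the tamper stands in the blue dock at (248,260), the small look-alike is at (271,237), and the brown dock is at (273,317). The larger one in the blue dock is the one I want.

Run:
```python
from h import *
for n in("scene","side"):
    z=np.load(n+".npz");p,d=z["p"],z["d"];c=calibration(n);P=cloud(c,d)
    hsv=cv2.cvtColor(p,cv2.COLOR_RGB2HSV)
    m=((hsv[...,0]>100)&(hsv[...,0]<130)&(hsv[...,1]>110)&(hsv[...,2]>25)&(d>0)&(P[...,0]>.2)&(P[...,0]<.9)&(abs(P[...,1])<.5)&(P[...,2]<.3)).astype(np.uint8)
    k,l,s,cc=cv2.connectedComponentsWithStats(m)
    for i in range(1,k):
        if s[i,4]>25:
            Q=P[l==i];print(n,s[i],"med",np.median(Q,0).round(3),"lo",np.percentile(Q,3,axis=0).round(3),"hi",np.percentile(Q,97,axis=0).round(3))
            T=Q[Q[:,2]>Q[:,2].max()-.012]; print("  top",T.mean(0).round(4),T[:,2].max().round(3),len(T))
    # pot rim: points in height band near 0.116, whitish
    m=((abs(P[...,2]-.116)<.005)&(d>0)&(hsv[...,1]<60)&(hsv[...,2]>90)&(P[...,0]>.3)&(P[...,0]<.8)&(abs(P[...,1])<.4)).astype(np.uint8)
    k,l,s,cc=cv2.connectedComponentsWithStats(m,connectivity=8)
    i=1+s[1:,4].argmax();Q=P[l==i];(a,b),r=cv2.minEnclosingCircle(Q[:,:2].astype(np.float32));print(n,"rim",s[i],a,b,r,Q[:,2].mean())
    m=((hsv[...,1]>120)&((hsv[...,0]<10)|(hsv[...,0]>170))&(d>0)&(np.hypot(P[...,0]-a,P[...,1]-b)<.029))
    Q=P[m];print("plate",len(Q),np.median(Q,0).round(4),Q[:,2].min(),Q[:,2].max())
    A=np.c_[Q[:,:2]-[a,b],np.ones(len(Q))];print(np.linalg.lstsq(A,Q[:,2],rcond=None)[0])
z=np.load("side.npz");cv2.imwrite("pics/crop_side.png",cv2.resize(z["p"][200:345,190:390,::-1],None,fx=4,fy=4,interpolation=cv2.INTER_CUBIC))
```

```text
Traceback (most recent call last):
  File "h.py", line 16, in cloud
    return X@np.array(c["rotation"]).T+np.array(c["eye"])
           ~~~~~~~~~~~~~~~~~~~~~~~~~~~^~~~~~~~~~~~~~~~~~~
ValueError: operands could not be broadcast together with shapes (420,560) (3,)
```

```bash
sed -i 's/^from station.*/&\nfrom scipy.spatial.transform import Rotation as Ro\ndef RM(c): return Ro.from_euler("xyz",c["rotation"]).as_matrix()/; s/np.array(c\["rotation"\])/RM(c)/' h.py
cat > m.py <<'E'
from h import *
print(calibration("scene")["rotation"])
for n in("scene","side"):
    z=np.load(n+".npz");p,d=z["p"],z["d"];c=calibration(n);P=cloud(c,d)
    hsv=cv2.cvtColor(p,cv2.COLOR_RGB2HSV)
    m=((hsv[...,0]>100)&(hsv[...,0]<130)&(hsv[...,1]>110)&(hsv[...,2]>25)&(d>0)&(P[...,0]>.2)&(P[...,0]<.9)&(abs(P[...,1])<.5)&(P[...,2]<.3)).astype(np.uint8)
    k,l,s,cc=cv2.connectedComponentsWithStats(m)
    for i in range(1,k):
        if s[i,4]>25:
            Q=P[l==i];print(n,s[i],"med",np.median(Q,0).round(3),"lo",np.percentile(Q,3,axis=0).round(3),"hi",np.percentile(Q,97,axis=0).round(3))
            T=Q[Q[:,2]>Q[:,2].max()-.012]; print("  top",T.mean(0).round(4),T[:,2].max().round(3),len(T))
    m=((abs(P[...,2]-.116)<.005)&(d>0)&(hsv[...,1]<60)&(hsv[...,2]>90)&(P[...,0]>.3)&(P[...,0]<.8)&(abs(P[...,1])<.4)).astype(np.uint8)
    k,l,s,cc=cv2.connectedComponentsWithStats(m,connectivity=8)
    i=1+s[1:,4].argmax();Q=P[l==i];(a,b),r=cv2.minEnclosingCircle(Q[:,:2].astype(np.float32));print(n,"rim",s[i],a,b,r,Q[:,2].mean())
    m=((hsv[...,1]>120)&((hsv[...,0]<10)|(hsv[...,0]>170))&(d>0)&(np.hypot(P[...,0]-a,P[...,1]-b)<.029))
    Q=P[m];print("plate",len(Q),np.median(Q,0).round(4),Q[:,2].min(),Q[:,2].max())
    A=np.c_[Q[:,:2]-[a,b],np.ones(len(Q))];print(np.linalg.lstsq(A,Q[:,2],rcond=None)[0])
    m=(P[...,2]<.02)&(d>0);print("table z",np.median(P[m][:,2]))
z=np.load("side.npz");cv2.imwrite("pics/crop_side.png",cv2.resize(z["p"][200:345,190:390,::-1],None,fx=4,fy=4,interpolation=cv2.INTER_CUBIC))
E
python3 m.py
```

```text
[0.6663631  0.01530566 0.49947387]
scene [283 188  46  27 389] med [0.534 0.163 0.01 ] lo [0.454 0.129 0.006] hi [0.574 0.222 0.014]
  top [0.5549 0.0753 0.0765] 0.079 3
scene rim [221 234  38  32 576] 0.4872141480445862 -0.13112092018127441 0.049349185079336166 0.11534790344730715
plate 275 [ 0.4833 -0.1298  0.1025] 0.09660957325674502 0.10969325447330713
[-0.09487213 -0.03068388  0.1022444 ]
table z -0.000939373869869975
side [242 238  10   6  47] med [0.512 0.198 0.117] lo [0.501 0.185 0.113] hi [0.524 0.209 0.12 ]
  top [0.5125 0.1978 0.117 ] 0.121 47
side [233 257  38  29 314] med [0.482 0.198 0.01 ] lo [0.452 0.137 0.006] hi [0.534 0.258 0.014]
  top [0.4967 0.1751 0.0137] 0.024 58
side rim [314 196  30  17 273] 0.48543697595596313 -0.13046874105930328 0.05193914845585823 0.11639752601378696
plate 48 [ 0.4905 -0.1372  0.1034] 0.09978094463762288 0.10796572130114468
[-0.13262954  0.01939969  0.10434784]
table z 9.054117626750013e-07
```

View pics/crop_side.png

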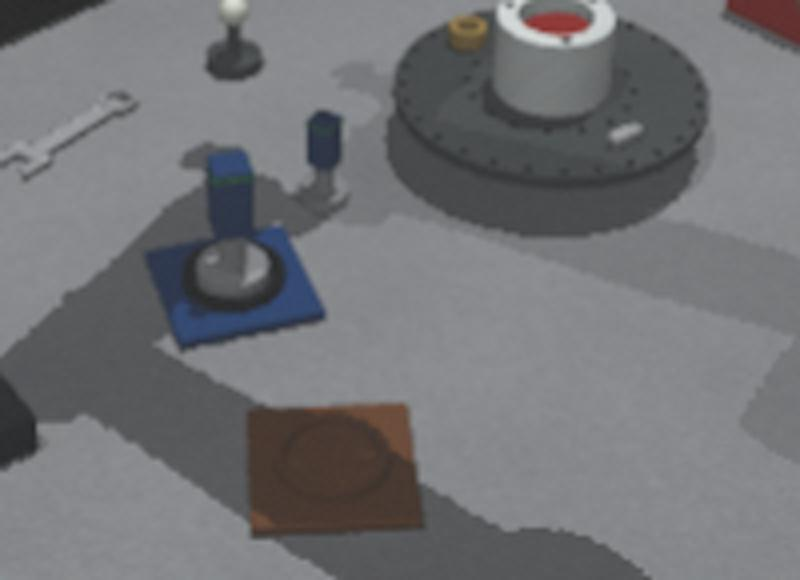

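The crop shows the larger tamper standing in the blue dock at side pixel (248,255), the smaller look-alike at (271,237), and the brown dock empty. The grip top measures z ≈ 0.117 (expected 0.116) and the rim 0.116, so the heights agree. Next I move above it for a wrist look.

Request:
{"method": "jog_arm", "body": {
  "targets": [
    {"fingers": 8.5,"offset": [0,0,3],"turn": [0,0,0]},
    {"fingers": 8.5,"offset": [-2,3,3],"turn": [0,0,0]},
    {"fingers": 8.5,"offset": [-2,4,3],"turn": [0,0,0]},
    {"fingers": 8.5,"offset": [-2,4,0],"turn": [0,0,0]},
    {"fingers": 8.5,"offset": [-2,4,0],"turn": [0,0,0]},
    {"fingers": 8.5,"offset": [-2,3,0],"turn": [0,0,0]},
    {"fingers": 8.5,"offset": [-1.2,1.8,0],"turn": [0,0,0]},
    {"fingers": 8.5,"offset": [0,0,0],"turn": [0,0,0]}
  ]
}}

```text
clock: 1.1
ee_pos: [0.5121, 0.199, 0.3039]
ee_rot: [3.141, -0.0, -1.568]
force: [-0.2, -0.8, 0.4]
width: 0.0849
finger_force: 0.0
```

```bash
python3 - <<'E'
from h import *
o=monitor.get_obs();print(o["ee_pos"],o["ee_rot"],o["force"],o["clock"])
c=calibration("wrist");p,d=snapshot("wrist");print(c)
np.savez("wrist",p=p,d=d);cv2.imwrite("pics/wrist0.png",p[...,::-1])
for n in("scene","side"):
    p,d=snapshot(n);np.savez(n,p=p,d=d)
E
python3 m.py
```

```text
[0.5121002  0.19901234 0.30391345] [ 3.14087202e+00 -2.31616695e-04 -1.56830519e+00] [-0.21838365 -0.77372462  0.36378513] 1.1
{'K': array([[297.278937  ,   0.        , 280.44311851],
       [  0.        , 297.278937  , 206.99023007],
       [  0.        ,   0.        ,   1.        ]]), 'k1': -0.03666794391048063, 'eye': array([0.51219679, 0.12720367, 0.46391482]), 'rotation': array([-2.83883659e-01, -1.51959820e-03, -3.14009807e+00])}
[0.6663631  0.01530566 0.49947387]
scene [302 167  11   9  67] med [0.516 0.19  0.115] lo [0.501 0.176 0.112] hi [0.529 0.207 0.118]
  top [0.5155 0.1901 0.1151] 0.119 67
scene [283 182  47  36 504] med [0.536 0.167 0.01 ] lo [0.456 0.062 0.005] hi [0.575 0.233 0.077]
  top [0.5509 0.0678 0.0769] 0.084 43
scene rim [221 234  38  32 578] 0.4861089587211609 -0.13225820660591125 0.048904724419116974 0.11533504884501299
plate 280 [ 0.4829 -0.129   0.1028] 0.09629965853935007 0.10808837995392306
[-0.10195464 -0.02595032  0.10234683]
table z -0.0009205934793992121
side [243 238   9   6  44] med [0.512 0.196 0.117] lo [0.501 0.184 0.113] hi [0.525 0.211 0.12 ]
  top [0.5125 0.1971 0.1165] 0.121 44
side [227 257  43  29 397] med [0.493 0.213 0.01 ] lo [0.454 0.138 0.006] hi [0.575 0.255 0.014]
  top [0.5058 0.1837 0.0125] 0.023 102
side rim [315 196  29  17 271] 0.48465052247047424 -0.1289491206407547 0.050490882247686386 0.11659869102941257
plate 48 [ 0.4903 -0.1349  0.1043] 0.1008349175772778 0.10894431447409969
[-0.10099899  0.0237557   0.10486818]
table z -4.697473790726825e-06
```

View pics/wrist0.png

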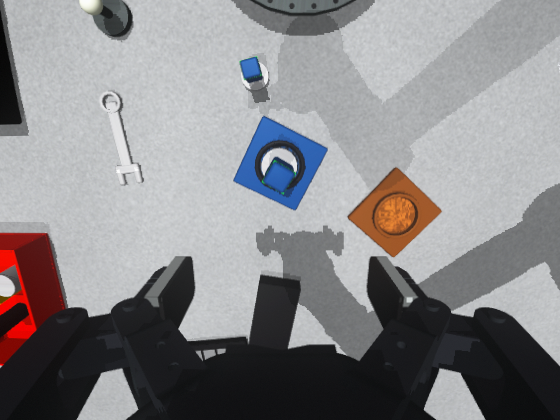

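The wrist view shows the tamper grip at (279,172) inside the black rim at (279,166), with the blue dock turned roughly 25°. The look-alike is at (252,72) and the brown dock at (397,213).

```bash
cat > w.py <<'E'
from h import *
def rect(Q):
    r=cv2.minAreaRect((Q[:,:2]*1000).astype(np.float32));return np.round(r[0],1),np.round(r[1],1),round(r[2],1)
def wr(f="wrist",c=None):
    z=np.load(f+".npz");p,d=z["p"],z["d"];P=cloud(c,d);h=cv2.cvtColor(p,cv2.COLOR_RGB2HSV)
    blue=(h[...,0]>95)&(h[...,0]<130)&(h[...,1]>110)&(d>0)&(np.hypot(P[...,0]-.51,P[...,1]-.2)<.12)
    for nm,zz in(("grip",(.108,.13)),("plate",(.004,.016))):
        m=blue&(P[...,2]>zz[0])&(P[...,2]<zz[1])&(P[...,1]>.115)
        Z=.116 if nm=="grip" else .010
        k,l,s,_=cv2.connectedComponentsWithStats(m.astype(np.uint8));i=1+s[1:,4].argmax()
        v,u=np.where(l==i) ;Q=np.array([onz(c,a,b,Z) for a,b in zip(u,v)])
        print(nm,len(Q),P[l==i][:,2].mean(),rect(Q),"hull mean",Q.mean(0))
    m=(h[...,2]<70)&(d>0)&(np.hypot(P[...,0]-.515,P[...,1]-.197)<.05)&(P[...,2]<.03)&(P[...,2]>.015)
    v,u=np.where(m);Q=np.array([onz(c,a,b,.02) for a,b in zip(u,v)]);(a,b),r=cv2.minEnclosingCircle((Q[:,:2]*1000).astype(np.float32));print("rim",len(Q),a,b,r)
    e=cv2.fitEllipse((cv2.convexHull((Q[:,:2]*1000).astype(np.float32))));print(e)
if __name__=="__main__":
    wr(c=calibration("wrist"))
E
python3 w.py
```

```text
grip 581 0.11564605105296943 (array([515.1, 190.2]), array([29.2, 29.5]), 58.7) hull mean [0.51502889 0.19018437 0.116     ]
plate 3033 0.010202989862262287 (array([513.9, 190.6]), array([108.3, 108.7]), 63.7) hull mean [0.51398757 0.18669131 0.01      ]
rim 457 513.8994750976562 190.5865936279297 37.18268966674805
((513.9912109375, 190.63690185546875), (73.34243774414062, 73.88713073730469), 94.05492401123047)
```

Request:
{"method": "jog_arm", "body": {
  "targets": [
    {"fingers": 8.5,"offset": [0.1,-0.3,-1.5],"turn": [0,0,-8]},
    {"fingers": 8.5,"offset": [0.1,-0.3,-3],"turn": [0,0,-8]},
    {"fingers": 8.5,"offset": [0.1,-0.28,-3],"turn": [0,0,-8]},
    {"fingers": 8.5,"offset": [0,0,-3],"turn": [0,0,-7.4]},
    {"fingers": 8.5,"offset": [0,0,-2],"turn": [0,0,0]},
    {"fingers": 8.5,"offset": [0,0,-1],"turn": [0,0,0]},
    {"fingers": 8.5,"offset": [0,0,0],"turn": [0,0,0]},
    {"fingers": 8.5,"offset": [0,0,0],"turn": [0,0,0]}
  ]
}}

```text
clock: 2.25
ee_pos: [0.5167, 0.1894, 0.1702]
ee_rot: [-3.141, 0.002, -2.119]
force: [0.2, -0.0, 0.0]
width: 0.0848
finger_force: 0.0
```

Request:
{"method": "jog_arm", "body": {
  "targets": [
    {"fingers": 8.5,"offset": [-0.15,0.08,-1.2],"turn": [0,0,0]},
    {"fingers": 8.5,"offset": [0,0,-2],"turn": [0,0,0]},
    {"fingers": 8.5,"offset": [0,0,-2],"turn": [0,0,0]},
    {"fingers": 8.5,"offset": [0,0,-2],"turn": [0,0,0]},
    {"fingers": 8.5,"offset": [0,0,-1.5],"turn": [0,0,0]},
    {"fingers": 8.5,"offset": [0,0,-0.5],"turn": [0,0,0]},
    {"fingers": 8.5,"offset": [0,0,0],"turn": [0,0,0]},
    {"fingers": 8.5,"offset": [0,0,0],"turn": [0,0,0]}
  ]
}}

```text
clock: 3.25
ee_pos: [0.515, 0.1904, 0.078]
ee_rot: [-3.141, 0.001, -2.119]
force: [-0.4, -0.1, -0.0]
width: 0.0848
finger_force: 0.0
```

Request:
{"method": "jog_arm", "body": {
  "targets": [
    {"fingers": 4.5,"offset": [0,0,0],"turn": [0,0,0]},
    {"fingers": 4.0,"offset": [0,0,0],"turn": [0,0,0]},
    {"fingers": 3.5,"offset": [0,0,0],"turn": [0,0,0]},
    {"fingers": 2.5,"offset": [0,0,0],"turn": [0,0,0]},
    {"fingers": 2,"offset": [0,0,0],"turn": [0,0,0]},
    {"fingers": 1,"offset": [0,0,0],"turn": [0,0,0]},
    {"fingers": 0,"offset": [0,0,0],"turn": [0,0,0]},
    {"fingers": 0,"offset": [0,0,0],"turn": [0,0,0]}
  ]
}}

```text
clock: 4.25
ee_pos: [0.5145, 0.1902, 0.0775]
ee_rot: [-3.141, 0.0, -2.119]
force: [-2.3, 0.4, 5.8]
width: 0.0288
finger_force: 60.3
```

Request:
{"method": "jog_arm", "body": {
  "targets": [
    {"fingers": 0,"offset": [0,0,0.5],"turn": [0,0,0]},
    {"fingers": 0,"offset": [0,0,1.5],"turn": [0,0,0]},
    {"fingers": 0,"offset": [0,0,2],"turn": [0,0,0]},
    {"fingers": 0,"offset": [0,0,3],"turn": [0,0,0]},
    {"fingers": 0,"offset": [0,0,3],"turn": [0,0,0]},
    {"fingers": 0,"offset": [0,0,3],"turn": [0,0,0]},
    {"fingers": 0,"offset": [0,0,2],"turn": [0,0,0]},
    {"fingers": 0,"offset": [0,0,1],"turn": [0,0,0]}
  ]
}}

```text
clock: 5.25
ee_pos: [0.5146, 0.19, 0.2387]
ee_rot: [-3.141, 0.002, -2.119]
force: [0.3, 0.1, -3.6]
width: 0.0288
finger_force: 59.7
```

Request:
{"method": "jog_arm", "body": {
  "targets": [
    {"fingers": 0,"offset": [0,-1,0],"turn": [0,0,0]},
    {"fingers": 0,"offset": [0,-2,0],"turn": [0,0,0]},
    {"fingers": 0,"offset": [0,-3,0],"turn": [0,0,0]},
    {"fingers": 0,"offset": [-0.2,-3,0],"turn": [0,0,0]},
    {"fingers": 0,"offset": [-0.4,-3,0],"turn": [0,0,0]},
    {"fingers": 0,"offset": [-0.4,-3,0],"turn": [0,0,0]},
    {"fingers": 0,"offset": [-0.4,-3,0],"turn": [0,0,0]},
    {"fingers": 0,"offset": [-0.4,-3,0],"turn": [0,0,0]}
  ]
}}

```text
clock: 6.25
ee_pos: [0.4951, -0.0223, 0.2362]
ee_rot: [3.14, -0.002, -2.12]
force: [0.4, -1.6, -4.0]
width: 0.0289
finger_force: 59.6
```

Request:
{"method": "jog_arm", "body": {
  "targets": [
    {"fingers": 0,"offset": [-0.4,-3,0],"turn": [0,0,0]},
    {"fingers": 0,"offset": [-0.4,-3,0],"turn": [0,0,0]},
    {"fingers": 0,"offset": [-0.3,-2.2,0],"turn": [0,0,0]},
    {"fingers": 0,"offset": [0,-2,0],"turn": [0,0,0]},
    {"fingers": 0,"offset": [0,-1,0],"turn": [0,0,0]},
    {"fingers": 0,"offset": [0,0,0],"turn": [0,0,0]},
    {"fingers": 0,"offset": [0,0,0],"turn": [0,0,0]},
    {"fingers": 0,"offset": [0,0,0],"turn": [0,0,0]}
  ]
}}

```text
clock: 7.25
ee_pos: [0.4855, -0.1315, 0.2372]
ee_rot: [3.141, 0.0, -2.118]
force: [0.4, 0.2, -3.4]
width: 0.029
finger_force: 59.6
```

Run:
```python
from h import *
o=monitor.get_obs();print(o["ee_pos"],o["ee_rot"],o["force"],o["clock"],o["width"],o["q"])
c=calibration("wrist");p,d=snapshot("wrist")
import pickle;pickle.dump((c,p,d),open("w2.pkl","wb"));cv2.imwrite("pics/wrist1.png",p[...,::-1])
for n in("scene","side"):
    p,d=snapshot(n);np.savez(n,p=p,d=d)
s=np.load("scene.npz")["p"];t=np.load("side.npz")["p"]
cv2.imwrite("pics/both1.png",np.hstack([cv2.resize(x[...,::-1],(400,400)) for x in(s[130:330,140:340],t[80:280,230:430])]))
```

```text
[ 0.4854741  -0.13146966  0.23717468] [ 3.14146703e+00  4.39250855e-05 -2.11795226e+00] [ 0.38203215  0.18076762 -3.42498567] 7.25 0.02896786546051897 [ 5.87878887e-02  1.58839146e-01 -2.46676300e-01 -1.17147567e-04
 -1.16535912e+00 -6.05897606e-01]
```

View pics/wrist1.png

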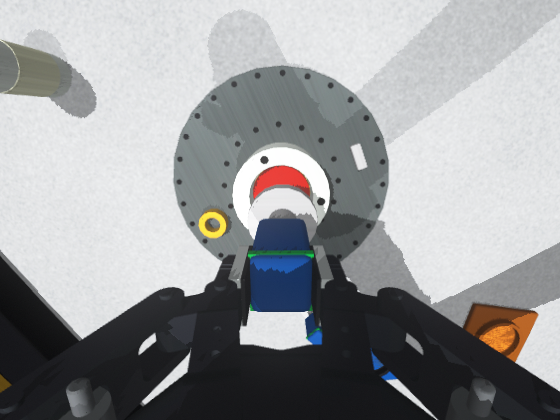

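View pics/both1.png

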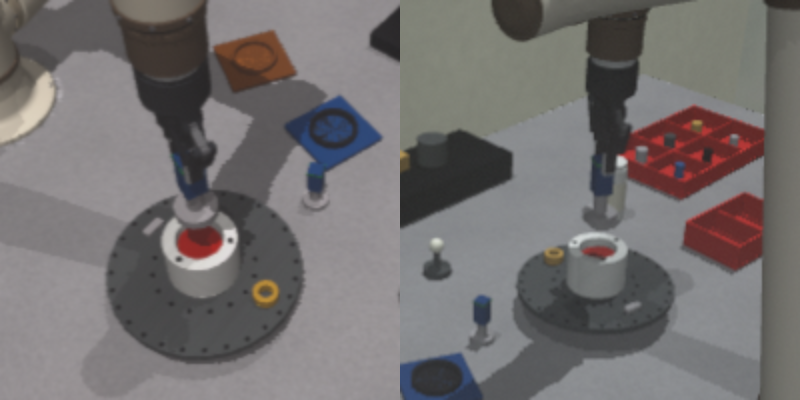

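The wrist picture shows the pot rim at (282,195) with the red plate, and the foot at (283,205) above it. The other two views show the tamper held upright over the pot, with the bystanders untouched and the dock empty.

```bash
cat > n.py <<'E'
from h import *
import pickle,sys
from scipy.optimize import least_squares
def circ(X,r=None):
    f=(lambda q:np.hypot(X[:,0]-q[0],X[:,1]-q[1])-(r or q[2]))
    s=least_squares(f,[*X.mean(0),r or .04],loss="soft_l1",f_scale=.001);return s.x.round(4),np.abs(s.fun).mean().round(4)
c,p,d=pickle.load(open(sys.argv[1],"rb"));P=cloud(c,d);h=cv2.cvtColor(p,cv2.COLOR_RGB2HSV)
near=(np.hypot(P[...,0]-.486,P[...,1]+.1315)<.06)&(d>0)
m=near&(abs(P[...,2]-.116)<.004)&(h[...,1]<60);v,u=np.where(m)
print("rim z",P[m][:,2].mean(),m.sum())
Q=np.array([onz(c,a,b,.116) for a,b in zip(u,v)])[:,:2]
H=cv2.convexHull((Q*1000).astype(np.float32))[:,0]/1000.;
print("outer all",circ(H,.0475)); 
lo=H[H[:,1]<H[:,1].min()+.06];print("outer far part",circ(lo,.048),circ(lo))
red=near&(h[...,1]>120)&((h[...,0]<10)|(h[...,0]>170));R=P[red]
A=np.c_[R[:,:2]-[.486,-.1315],np.ones(len(R))];print("plate",len(R),np.linalg.lstsq(A,R[:,2],rcond=None)[0],R[:,2].min(),R[:,2].max())
# disc edge
m=(np.hypot(P[...,0]-.486,P[...,1]+.1315)<.15)&(abs(P[...,2]-.048)<.006)&(d>0);v,u=np.where(m)
Q=np.array([onz(c,a,b,.048) for a,b in zip(u,v)])[:,:2];H=cv2.convexHull((Q*1000).astype(np.float32))[:,0]/1000.;H=H[H[:,1]<-.15];print("disc",P[m][:,2].mean(),circ(H,.13),circ(H))
# foot
zf=monitor.get_obs()["ee_pos"][2]-.0675;print("foot z",zf)
m=near&(P[...,2]>zf-.006)&(P[...,2]<zf+.02)&(h[...,1]<90);F=P[m];print("foot pts",len(F),F.min(0),F.max(0))
m=near&(abs(P[...,2]-zf-.014)<.004)&(h[...,1]<90);v,u=np.where(m);Q=np.array([onz(c,a,b,zf+.014) for a,b in zip(u,v)])[:,:2]
if len(Q)>20:
    H=cv2.convexHull((Q*1000).astype(np.float32))[:,0]/1000.;H=H[H[:,1]<np.median(Q[:,1])+.005];print("foot top",circ(H,.027),circ(H),len(H))
E
python3 n.py w2.pkl; python3 m.py | grep -A2 rim
```

```text
rim z 0.11614211722694069 2901
outer all (array([ 0.4849, -0.1319,  0.0475]), np.float64(0.0002))
outer far part (array([ 0.485 , -0.1312,  0.048 ]), np.float64(0.0004)) (array([ 0.4848, -0.1322,  0.0472]), np.float64(0.0001))
plate 979 [-0.26568933 -0.24560829  0.10052058] 0.0858191479131164 0.3264911946345376
disc 0.04825438980104896 (array([ 0.4852, -0.1305,  0.13  ]), np.float64(0.0004)) (array([ 0.4851, -0.1317,  0.129 ]), np.float64(0.0003))
foot z 0.16974138583874834
foot pts 2055 [ 0.45861932 -0.15648626  0.1714888 ] [ 0.51187401 -0.10482207  0.18972738]
foot top (array([ 0.4848, -0.1297,  0.027 ]), np.float64(0.0002)) (array([ 0.4848, -0.1304,  0.0264]), np.float64(0.0001)) 15
scene rim [221 236  38  30 458] 0.4876945912837982 -0.13292986154556274 0.048529308289289474 0.1154486448750712
plate 252 [ 0.4849 -0.1306  0.1025] 0.09525303054766465 0.1081595709216433
[-0.07659377 -0.02453761  0.10222458]
--
side rim [315 196  29  17 259] 0.48583799600601196 -0.12966983020305634 0.051894716918468475 0.11648667578523861
plate 44 [ 0.4912 -0.1362  0.1038] 0.09851804619690085 0.10761748316374609
[-0.15050693  0.05509588  0.10482052]
```

Request:
{"method": "jog_arm", "body": {
  "targets": [
    {"fingers": 0,"offset": [0,-0.1,-0.5],"turn": [0,0,0]},
    {"fingers": 0,"offset": [0,0,-1],"turn": [0,0,0]},
    {"fingers": 0,"offset": [0,0,-1.5],"turn": [0,0,0]},
    {"fingers": 0,"offset": [0,0,-1.5],"turn": [0,0,0]},
    {"fingers": 0,"offset": [0,0,-0.6],"turn": [0,0,0]},
    {"fingers": 0,"offset": [0,0,-0.3],"turn": [0,0,0]},
    {"fingers": 0,"offset": [0,0,0],"turn": [0,0,0]},
    {"fingers": 0,"offset": [0,0,0],"turn": [0,0,0]}
  ]
}}

```text
clock: 8.4
ee_pos: [0.4859, -0.133, 0.1837]
ee_rot: [-3.141, 0.001, -2.119]
force: [0.6, -0.2, -3.0]
width: 0.0285
finger_force: 59.7
```

```bash
python3 - <<'E'
from h import *
o=monitor.get_obs();print(o["ee_pos"],o["ee_rot"],o["force"],o["moment"],o["clock"])
c=calibration("wrist");p,d=snapshot("wrist")
import pickle;pickle.dump((c,p,d),open("w3.pkl","wb"));cv2.imwrite("pics/wrist2.png",cv2.resize(p[120:320,180:400,::-1],None,fx=3,fy=3))
E
python3 n.py w3.pkl
```

```text
[ 0.48585519 -0.13300837  0.18371266] [-3.14056108e+00  5.55630835e-04 -2.11875954e+00] [ 0.6203154  -0.17234198 -3.00224984] [-0.06477395  0.06510093  0.00656509] 8.4
rim z 0.11609582898051224 4634
outer all (array([ 0.4849, -0.132 ,  0.0475]), np.float64(0.0002))
outer far part (array([ 0.4849, -0.1312,  0.048 ]), np.float64(0.0004)) (array([ 0.4848, -0.1322,  0.0472]), np.float64(0.0001))
plate 518 [-0.15559987  0.01537411  0.10360868] 0.099347028960306 0.2778423120341865
disc 0.04826327921473213 (array([ 0.4852, -0.1306,  0.13  ]), np.float64(0.0004)) (array([ 0.4849, -0.1323,  0.1286]), np.float64(0.0002))
foot z 0.11619381041973195
foot pts 6723 [ 0.43752569 -0.17922168  0.11024711] [ 0.53231134 -0.08726568  0.13616072]
foot top (array([ 0.4853, -0.1313,  0.027 ]), np.float64(0.0002)) (array([ 0.4853, -0.1318,  0.0266]), np.float64(0.0001)) 14
```

View pics/wrist2.png

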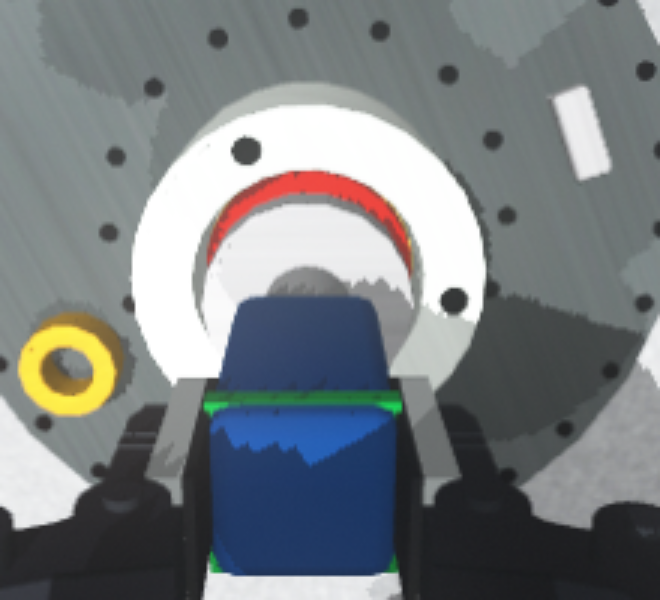

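The close crop shows the foot at (310,290) centred within about 1 mm of the pot mouth, just above the red plate. No-contact force is about −3.2 N.

Request:
{"method": "jog_arm", "body": {
  "targets": [
    {"fingers": 0,"offset": [-0.03,-0.03,-0.3],"turn": [0,0,0]},
    {"fingers": 0,"offset": [0,0,-0.3],"turn": [0,0,0]},
    {"fingers": 0,"offset": [0,0,-0.2],"turn": [0,0,0]},
    {"fingers": 0,"offset": [0,0,-0.2],"turn": [0,0,0]},
    {"fingers": 0,"offset": [0,0,-0.15],"turn": [0,0,0]},
    {"fingers": 0,"offset": [0,0,-0.1],"turn": [0,0,0]},
    {"fingers": 0,"offset": [0,0,-0.1],"turn": [0,0,0]},
    {"fingers": 0,"offset": [0,0,0],"turn": [0,0,0]}
  ]
}}

```text
clock: 9.45
ee_pos: [0.4852, -0.1333, 0.1699]
ee_rot: [-3.141, 0.0, -2.119]
force: [-0.8, 0.5, -0.1]
width: 0.029
finger_force: 60.2
```

Request:
{"method": "jog_arm", "body": {
  "targets": [
    {"fingers": 0,"offset": [0,0,-0.08],"turn": [0,0,0]},
    {"fingers": 0,"offset": [0,0,-0.08],"turn": [0,0,0]},
    {"fingers": 0,"offset": [0,0,-0.08],"turn": [0,0,0]},
    {"fingers": 0,"offset": [0,0,-0.08],"turn": [0,0,0]},
    {"fingers": 0,"offset": [0,0,-0.06],"turn": [0,0,0]},
    {"fingers": 0,"offset": [0,0,-0.04],"turn": [0,0,0]},
    {"fingers": 0,"offset": [0,0,0],"turn": [0,0,0]},
    {"fingers": 0,"offset": [0,0,0],"turn": [0,0,0]}
  ]
}}

```text
clock: 10.45
ee_pos: [0.4852, -0.1333, 0.1655]
ee_rot: [-3.142, -0.0, -2.119]
force: [-1.4, 0.7, 2.8]
width: 0.0289
finger_force: 60.5
```

Request:
{"method": "jog_arm", "body": {
  "targets": [
    {"fingers": 0,"offset": [0,0,-0.04],"turn": [0,0,0]},
    {"fingers": 0,"offset": [0,0,-0.04],"turn": [0,0,0]},
    {"fingers": 0,"offset": [0,0,-0.04],"turn": [0,0,0]},
    {"fingers": 0,"offset": [0,0,-0.03],"turn": [0,0,0]},
    {"fingers": 0,"offset": [0,0,0],"turn": [0,0,0]},
    {"fingers": 0,"offset": [0,0,0],"turn": [0,0,0]},
    {"fingers": 0,"offset": [0,0,0],"turn": [0,0,0]},
    {"fingers": 0,"offset": [0,0,0],"turn": [0,0,0]}
  ]
}}

```text
clock: 11.45
ee_pos: [0.4852, -0.1333, 0.164]
ee_rot: [-3.142, 0.0, -2.119]
force: [-1.4, 0.4, 3.9]
width: 0.0288
finger_force: 60.6
```

Request:
{"method": "jog_arm", "body": {
  "targets": [
    {"fingers": 0,"offset": [0,0,-0.03],"turn": [0,0,0]},
    {"fingers": 0,"offset": [0,0,-0.03],"turn": [0,0,0]},
    {"fingers": 0,"offset": [0,0,-0.03],"turn": [0,0,0]},
    {"fingers": 0,"offset": [0,0,-0.03],"turn": [0,0,0]},
    {"fingers": 0,"offset": [0,0,-0.03],"turn": [0,0,0]},
    {"fingers": 0,"offset": [0,0,-0.02],"turn": [0,0,0]},
    {"fingers": 0,"offset": [0,0,0],"turn": [0,0,0]},
    {"fingers": 0,"offset": [0,0,0],"turn": [0,0,0]}
  ]
}}

```text
clock: 12.45
ee_pos: [0.4852, -0.1333, 0.1623]
ee_rot: [-3.142, 0.0, -2.119]
force: [-1.7, 0.8, 2.7]
width: 0.0287
finger_force: 60.6
```

Request:
{"method": "jog_arm", "body": {
  "targets": [
    {"fingers": 0,"offset": [0,0,-0.03],"turn": [0,0,0]},
    {"fingers": 0,"offset": [0,0,-0.03],"turn": [0,0,0]},
    {"fingers": 0,"offset": [0,0,-0.03],"turn": [0,0,0]},
    {"fingers": 0,"offset": [0,0,-0.03],"turn": [0,0,0]},
    {"fingers": 0,"offset": [0,0,-0.03],"turn": [0,0,0]},
    {"fingers": 0,"offset": [0,0,-0.02],"turn": [0,0,0]},
    {"fingers": 0,"offset": [0,0,0],"turn": [0,0,0]},
    {"fingers": 0,"offset": [0,0,0],"turn": [0,0,0]}
  ]
}}

```text
clock: 13.45
ee_pos: [0.4852, -0.1333, 0.1606]
ee_rot: [-3.142, 0.0, -2.119]
force: [-0.3, 1.1, 2.0]
width: 0.029
finger_force: 60.7
```

Request:
{"method": "jog_arm", "body": {
  "targets": [
    {"fingers": 0,"offset": [0,0,-0.03],"turn": [0,0,0]},
    {"fingers": 0,"offset": [0,0,-0.03],"turn": [0,0,0]},
    {"fingers": 0,"offset": [0,0,-0.03],"turn": [0,0,0]},
    {"fingers": 0,"offset": [0,0,-0.03],"turn": [0,0,0]},
    {"fingers": 0,"offset": [0,0,-0.03],"turn": [0,0,0]},
    {"fingers": 0,"offset": [0,0,-0.02],"turn": [0,0,0]},
    {"fingers": 0,"offset": [0,0,0],"turn": [0,0,0]},
    {"fingers": 0,"offset": [0,0,0],"turn": [0,0,0]}
  ]
}}

```text
clock: 14.45
ee_pos: [0.4852, -0.1333, 0.1594]
ee_rot: [-3.141, -0.0, -2.119]
force: [-2.0, 1.4, 6.2]
width: 0.0287
finger_force: 61.0
```

Request:
{"method": "jog_arm", "body": {
  "targets": [
    {"fingers": 0,"offset": [0,0,-0.02],"turn": [0,0,0]},
    {"fingers": 0,"offset": [0,0,-0.02],"turn": [0,0,0]},
    {"fingers": 0,"offset": [0,0,0],"turn": [0,0,0]},
    {"fingers": 0,"offset": [0,0,0],"turn": [0,0,0]},
    {"fingers": 0,"offset": [0,0,0],"turn": [0,0,0]},
    {"fingers": 0,"offset": [0,0,0],"turn": [0,0,0]},
    {"fingers": 0,"offset": [0,0,0],"turn": [0,0,0]},
    {"fingers": 0,"offset": [0,0,0],"turn": [0,0,0]}
  ]
}}

```text
clock: 15.45
ee_pos: [0.4853, -0.1333, 0.1593]
ee_rot: [-3.141, -0.0, -2.119]
force: [-1.7, 0.3, 7.9]
width: 0.0285
finger_force: 61.3
```

Request:
{"method": "jog_arm", "body": {
  "targets": [
    {"fingers": 0,"offset": [0,0,-0.02],"turn": [0,0,0]},
    {"fingers": 0,"offset": [0,0,-0.02],"turn": [0,0,0]},
    {"fingers": 0,"offset": [0,0,-0.02],"turn": [0,0,0]},
    {"fingers": 0,"offset": [0,0,-0.02],"turn": [0,0,0]},
    {"fingers": 0,"offset": [0,0,0],"turn": [0,0,0]},
    {"fingers": 0,"offset": [0,0,0],"turn": [0,0,0]},
    {"fingers": 0,"offset": [0,0,0],"turn": [0,0,0]},
    {"fingers": 0,"offset": [0,0,0],"turn": [0,0,0]}
  ]
}}

```text
clock: 16.45
ee_pos: [0.4853, -0.1333, 0.1592]
ee_rot: [-3.141, -0.0, -2.118]
force: [-4.4, 2.4, 11.4]
width: 0.0289
finger_force: 61.7
```

Run:
```python
from h import *
o=monitor.get_obs();print(o["ee_pos"],o["ee_rot"],o["force"],o["moment"],o["clock"])
```

```text
[ 0.48531601 -0.13334254  0.15921828] [-3.14074500e+00 -9.45822571e-05 -2.11821515e+00] [-4.40583325  2.35381468 11.42852925] [ 0.7452502   1.51105002 -0.04523182] 16.45
```

```bash
cat > t.py <<'E'
from h import *
import pickle
o=monitor.get_obs();print(o["ee_pos"],o["ee_rot"],o["force"],o["clock"])
c=calibration("wrist");p,d=snapshot("wrist");pickle.dump((c,p,d),open("w4.pkl","wb"))
P=cloud(c,d);h=cv2.cvtColor(p,cv2.COLOR_RGB2HSV);r=np.hypot(P[...,0]-.485,P[...,1]+.132)
def plane(m,n):
    R=P[m]
    for _ in range(3):
        A=np.c_[R[:,:2]-[.485,-.132],np.ones(len(R))];s=np.linalg.lstsq(A,R[:,2],rcond=None)[0];e=R[:,2]-A@s;R=R[abs(e)<2.5*e.std()]
    print(n,len(R),s.round(4),"rms",e.std().round(5),"ext",(R.max(0)-R.min(0)).round(3))
zf=o["ee_pos"][2]-.0675
plane((r<.025)&(abs(P[...,2]-zf-.014)<.005)&(d>0)&(h[...,1]<90),"foot top")
plane((r<.05)&(r>.032)&(abs(P[...,2]-.116)<.003)&(h[...,1]<90),"rim")
plane((r<.03)&(h[...,0]>95)&(h[...,0]<130)&(h[...,1]>90)&(abs(P[...,2]-zf-.106)<.006),"grip top")
red=(r<.032)&(h[...,1]>120)&((h[...,0]<10)|(h[...,0]>170))&(P[...,2]<.11)&(d>0)
print("red",red.sum())
if red.sum()>10: plane(red,"red")
E
python3 t.py
```

```text
[ 0.48531601 -0.13334254  0.15921828] [-3.14074500e+00 -9.45822571e-05 -2.11821515e+00] [-4.40583325  2.35381468 11.42852925] 16.45
foot top 1530 [-0.0134  0.0081  0.1061] rms 0.0006 ext [0.05  0.047 0.003]
rim 4759 [-0.003  -0.004   0.1161] rms 0.00062 ext [0.095 0.089 0.003]
grip top 3230 [-0.0058  0.0195  0.1978] rms 0.00072 ext [0.037 0.036 0.004]
red 133
red 128 [-0.0279 -0.0153  0.092 ] rms 0.00066 ext [0.054 0.042 0.004]
```

The plate is on its stop at z ≈ 0.092 (24 mm below the rim). Tilts are about 0.027 rad for the plate and 0.016 rad for the foot. I'll turn slightly to level it better, relieve the side force, and lean a bit more.

Request:
{"method": "jog_arm", "body": {
  "targets": [
    {"fingers": 0,"offset": [-0.03,0.02,0],"turn": [0,-0.2,0]},
    {"fingers": 0,"offset": [-0.03,0.02,0],"turn": [0,-0.2,0]},
    {"fingers": 0,"offset": [-0.03,0.01,-0.01],"turn": [0,-0.2,0]},
    {"fingers": 0,"offset": [-0.03,0,-0.01],"turn": [0,-0.2,0]},
    {"fingers": 0,"offset": [0,0,-0.01],"turn": [0,0,0]},
    {"fingers": 0,"offset": [0,0,0],"turn": [0,0,0]},
    {"fingers": 0,"offset": [0,0,0],"turn": [0,0,0]},
    {"fingers": 0,"offset": [0,0,0],"turn": [0,0,0]}
  ]
}}

```text
clock: 17.5
ee_pos: [0.4844, -0.1331, 0.1592]
ee_rot: [-3.128, 0.007, -2.118]
force: [-4.4, 0.9, 12.0]
width: 0.0291
finger_force: 61.8
```

```bash
python3 t.py
```

```text
[ 0.48439264 -0.13314911  0.15920402] [-3.12795541  0.00701419 -2.11803028] [-4.41474752  0.89351574 12.029412  ] 17.5
foot top 1545 [-0.0005  0.0017  0.106 ] rms 0.0006 ext [0.05  0.047 0.003]
rim 4745 [-0.0021 -0.0034  0.1161] rms 0.00062 ext [0.095 0.089 0.003]
grip top 3241 [0.011  0.0182 0.1978] rms 0.00073 ext [0.037 0.037 0.004]
red 131
red 125 [-0.0078 -0.0056  0.0922] rms 0.00058 ext [0.054 0.04  0.003]
```

Request:
{"method": "jog_arm", "body": {
  "targets": [
    {"fingers": 0,"offset": [0,0,-0.02],"turn": [0,0,0]},
    {"fingers": 0,"offset": [0,0,-0.02],"turn": [0,0,0]},
    {"fingers": 0,"offset": [0,0,-0.01],"turn": [0,0,0]},
    {"fingers": 0,"offset": [0,0,0],"turn": [0,0,0]},
    {"fingers": 0,"offset": [0,0,0],"turn": [0,0,0]},
    {"fingers": 0,"offset": [0,0,0],"turn": [0,0,0]},
    {"fingers": 0,"offset": [0,0,0],"turn": [0,0,0]},
    {"fingers": 0,"offset": [0,0,0],"turn": [0,0,0]}
  ]
}}

```text
clock: 18.55
ee_pos: [0.4844, -0.1332, 0.1591]
ee_rot: [-3.128, 0.007, -2.118]
force: [-4.4, 0.8, 15.2]
width: 0.0292
finger_force: 62.1
```

Request:
{"method": "jog_arm", "body": {
  "targets": [
    {"fingers": 0,"offset": [0,0,0],"turn": [0,0,0]},
    {"fingers": 0,"offset": [0,0,0],"turn": [0,0,0]},
    {"fingers": 0,"offset": [0,0,0],"turn": [0,0,0]},
    {"fingers": 0,"offset": [0,0,0],"turn": [0,0,0]},
    {"fingers": 0,"offset": [0,0,0],"turn": [0,0,0]},
    {"fingers": 0,"offset": [0,0,0],"turn": [0,0,0]},
    {"fingers": 0,"offset": [0,0,0],"turn": [0,0,0]},
    {"fingers": 0,"offset": [0,0,0],"turn": [0,0,0]}
  ]
}}

```text
clock: 19.55
ee_pos: [0.4844, -0.1332, 0.1591]
ee_rot: [-3.128, 0.007, -2.118]
force: [-4.0, 2.0, 14.6]
width: 0.0283
finger_force: 62.1
```

```bash
python3 t.py
```

```text
[ 0.48441802 -0.1331884   0.15913894] [-3.12771327  0.00700841 -2.11793332] [-4.01172446  2.01315305 14.56380164] 19.55
foot top 1536 [-0.0035  0.0021  0.1059] rms 0.0006 ext [0.05  0.047 0.003]
rim 4751 [-0.0025 -0.0024  0.1161] rms 0.00064 ext [0.095 0.089 0.003]
grip top 3245 [0.0086 0.0188 0.1977] rms 0.00073 ext [0.037 0.036 0.004]
red 126
red 121 [-0.0075 -0.0079  0.092 ] rms 0.00061 ext [0.054 0.04  0.003]
```

Request:
{"method": "jog_arm", "body": {
  "targets": [
    {"fingers": 0,"offset": [0,0,0.1],"turn": [0,0,0]},
    {"fingers": 0,"offset": [0,0,0.2],"turn": [0,0,0]},
    {"fingers": 0,"offset": [0,0,0.3],"turn": [0,0,0]},
    {"fingers": 0,"offset": [0,0,1],"turn": [0,0,0]},
    {"fingers": 0,"offset": [0,0,2],"turn": [0,0,0]},
    {"fingers": 0,"offset": [0,0,2.5],"turn": [0,0,0]},
    {"fingers": 0,"offset": [0,0,2],"turn": [0,0,0]},
    {"fingers": 0,"offset": [0,0,0],"turn": [0,0,0]}
  ]
}}

```text
clock: 20.6
ee_pos: [0.4851, -0.1327, 0.2395]
ee_rot: [-3.126, 0.01, -2.119]
force: [0.3, 0.9, -3.9]
width: 0.0288
finger_force: 59.7
```

```bash
python3 t.py; python3 n.py w4.pkl | tail -2
```

```text
[ 0.48507503 -0.13271139  0.23945706] [-3.12620877  0.00957276 -2.11865927] [ 0.31371552  0.86566872 -3.94281697] 20.6
foot top 1634 [0.0072 0.0039 0.1862] rms 0.00061 ext [0.05  0.048 0.003]
rim 2584 [-0.0022 -0.0038  0.1161] rms 0.00067 ext [0.095 0.092 0.004]
grip top 3241 [0.0179 0.0172 0.278 ] rms 0.00073 ext [0.036 0.036 0.004]
red 929
red 906 [-0.0112 -0.0126  0.0922] rms 0.00069 ext [0.054 0.046 0.004]
foot pts 2043 [ 0.45928071 -0.15751594  0.17311535] [ 0.51228103 -0.10621389  0.19040772]
foot top (array([ 0.4855, -0.131 ,  0.027 ]), np.float64(0.0001)) (array([ 0.4855, -0.131 ,  0.027 ]), np.float64(0.0001)) 14
```

Request:
{"method": "jog_arm", "body": {
  "targets": [
    {"fingers": 0,"offset": [0,1,0],"turn": [-0.1,0.2,0]},
    {"fingers": 0,"offset": [0,2,0],"turn": [-0.1,0.2,0]},
    {"fingers": 0,"offset": [0.3,3,0],"turn": [-0.1,0.2,0]},
    {"fingers": 0,"offset": [0.4,3,0],"turn": [0,0,0]},
    {"fingers": 0,"offset": [0.4,3,0],"turn": [0,0,0]},
    {"fingers": 0,"offset": [0.4,3,0],"turn": [0,0,0]},
    {"fingers": 0,"offset": [0.4,3,0],"turn": [0,0,0]},
    {"fingers": 0,"offset": [0.4,3,0],"turn": [0,0,0]}
  ]
}}

```text
clock: 21.65
ee_pos: [0.5063, 0.0786, 0.2367]
ee_rot: [-3.137, -0.004, -2.118]
force: [-0.6, -0.1, -4.2]
width: 0.0286
finger_force: 59.7
```

Request:
{"method": "jog_arm", "body": {
  "targets": [
    {"fingers": 0,"offset": [0.3,3,0],"turn": [0,0,0]},
    {"fingers": 0,"offset": [0.3,3,0],"turn": [0,0,0]},
    {"fingers": 0,"offset": [0,2.5,0],"turn": [0,0,0]},
    {"fingers": 0,"offset": [0,1.8,0],"turn": [0,0,0]},
    {"fingers": 0,"offset": [0,1,-1],"turn": [0,0,0]},
    {"fingers": 0,"offset": [0,0,-2],"turn": [0,0,0]},
    {"fingers": 0,"offset": [0,0,-1],"turn": [0,0,0]},
    {"fingers": 0,"offset": [0,0,0],"turn": [0,0,0]}
  ]
}}

```text
clock: 22.65
ee_pos: [0.5124, 0.1895, 0.1968]
ee_rot: [-3.137, -0.005, -2.119]
force: [0.6, -0.4, -3.8]
width: 0.0284
finger_force: 59.6
```

```bash
python3 - <<'E'
import re
s=open('t.py').read().replace(".485)",".514)").replace(",P[...,1]+.132",",P[...,1]-.1905").replace("P[...,0]-.485","P[...,0]-.514").replace("[.485,-.132]","[.514,.1905]").split("plane((r<.05)")[0]
s+='''
plane((h[...,1]>110)&(h[...,0]>95)&(h[...,0]<130)&(r<.08)&(abs(P[...,2]-.01)<.004),"dock plate")
m=(h[...,2]<70)&(d>0)&(r<.05)&(P[...,2]<.03)&(P[...,2]>.015)
v,u=np.where(m);Q=np.array([onz(c,a,b,.02) for a,b in zip(u,v)]);H=cv2.convexHull((Q[:,:2]*1000).astype(np.float32));print("rim",len(Q),cv2.fitEllipse(H))
m=(r<.035)&(abs(P[...,2]-zf-.014)<.004)&(h[...,1]<90)&(d>0);v,u=np.where(m);Q=np.array([onz(c,a,b,zf+.014) for a,b in zip(u,v)])
print("foot lo",Q.min(0),"hi",Q.max(0))
cv2.imwrite("pics/wrist3.png",p[...,::-1])
'''
open('d.py','w').write(s)
E
python3 d.py
```

```text
[0.51240486 0.18948206 0.1967607 ] [-3.13688029 -0.00528617 -2.11932044] [ 0.60360086 -0.37666494 -3.78971947] 22.65
foot top 1473 [-0.0085 -0.0009  0.1435] rms 0.00063 ext [0.05  0.047 0.003]
dock plate 4421 [-0.0024 -0.0039  0.0101] rms 0.00073 ext [0.143 0.142 0.004]
rim 562 ((512.4767456054688, 192.0173797607422), (73.44929504394531, 74.0691146850586), 50.528968811035156)
foot lo [0.48558755 0.16375027 0.1432607 ] hi [0.53863248 0.21576971 0.1432607 ]
```

View pics/wrist3.png

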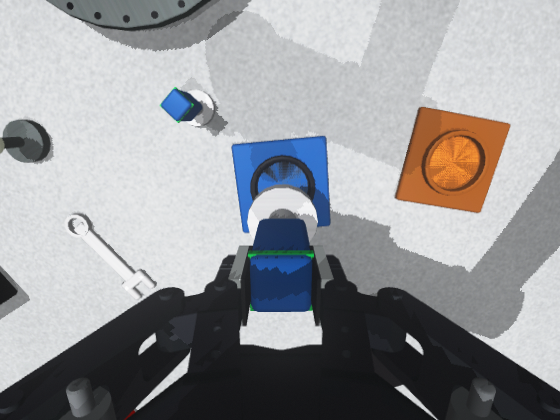

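The picture shows the foot at (283,210) over the blue dock's rim at (283,188). The smaller look-alike is still standing at (180,105), and the brown dock is off at (453,162). It's lined up within about 1.5 mm, so I lower it.

Request:
{"method": "jog_arm", "body": {
  "targets": [
    {"fingers": 0,"offset": [0.1,0.12,-1],"turn": [0,-0.3,0]},
    {"fingers": 0,"offset": [0,0,-2],"turn": [0,0,0]},
    {"fingers": 0,"offset": [0,0,-2.5],"turn": [0,0,0]},
    {"fingers": 0,"offset": [0,0,-2.5],"turn": [0,0,0]},
    {"fingers": 0,"offset": [0,0,-1.5],"turn": [0,0,0]},
    {"fingers": 0,"offset": [0,0,-1],"turn": [0,0,0]},
    {"fingers": 0,"offset": [0,0,-0.5],"turn": [0,0,0]},
    {"fingers": 0,"offset": [0,0,0],"turn": [0,0,0]}
  ]
}}

```text
clock: 23.7
ee_pos: [0.5142, 0.1916, 0.0881]
ee_rot: [-3.131, 0.0, -2.119]
force: [-0.3, 0.9, -3.6]
width: 0.0288
finger_force: 59.7
```

Request:
{"method": "jog_arm", "body": {
  "targets": [
    {"fingers": 0,"offset": [-0.04,-0.03,-0.3],"turn": [0,0,0]},
    {"fingers": 0,"offset": [0,0,-0.3],"turn": [0,0,0]},
    {"fingers": 0,"offset": [0,0,-0.2],"turn": [0,0,0]},
    {"fingers": 0,"offset": [0,0,-0.15],"turn": [0,0,0]},
    {"fingers": 0,"offset": [0,0,-0.1],"turn": [0,0,0]},
    {"fingers": 0,"offset": [0,0,-0.05],"turn": [0,0,0]},
    {"fingers": 0,"offset": [0,0,0],"turn": [0,0,0]},
    {"fingers": 0,"offset": [0,0,0],"turn": [0,0,0]}
  ]
}}

```text
clock: 24.7
ee_pos: [0.5137, 0.1912, 0.0774]
ee_rot: [-3.131, 0.0, -2.119]
force: [-2.6, -0.7, 2.0]
width: 0.0289
finger_force: 60.3
```

Request:
{"method": "jog_arm", "body": {
  "targets": [
    {"fingers": 3.5,"offset": [0,0,0],"turn": [0,0,0]},
    {"fingers": 4,"offset": [0,0,0],"turn": [0,0,0]},
    {"fingers": 5,"offset": [0,0,0],"turn": [0,0,0]},
    {"fingers": 7,"offset": [0,0,0],"turn": [0,0,0]},
    {"fingers": 8.5,"offset": [0,0,0],"turn": [0,0,0]},
    {"fingers": 8.5,"offset": [0,0,0],"turn": [0,0,0]},
    {"fingers": 8.5,"offset": [0,0,0],"turn": [0,0,0]},
    {"fingers": 8.5,"offset": [0,0,0],"turn": [0,0,0]}
  ]
}}

```text
clock: 25.7
ee_pos: [0.5136, 0.1911, 0.0769]
ee_rot: [-3.131, 0.0, -2.119]
force: [0.7, -0.4, -0.9]
width: 0.0854
finger_force: 0.0
```

Request:
{"method": "jog_arm", "body": {
  "targets": [
    {"fingers": 8.5,"offset": [0,0,0.5],"turn": [0,0,0]},
    {"fingers": 8.5,"offset": [0,0,1.5],"turn": [0,0,0]},
    {"fingers": 8.5,"offset": [0,0,3],"turn": [0,0,0]},
    {"fingers": 8.5,"offset": [0,0,4],"turn": [0,0,0]},
    {"fingers": 8.5,"offset": [0,0,4],"turn": [0,0,0]},
    {"fingers": 8.5,"offset": [0,0,4],"turn": [0,0,0]},
    {"fingers": 8.5,"offset": [0,0,3],"turn": [0,0,0]},
    {"fingers": 8.5,"offset": [0,0,0],"turn": [0,0,0]}
  ]
}}

```text
clock: 26.7
ee_pos: [0.5148, 0.1917, 0.2812]
ee_rot: [-3.128, 0.007, -2.119]
force: [-0.3, -1.3, -0.8]
width: 0.0849
finger_force: 0.0
```

```bash
python3 - <<'E'
from h import *
import w
c=calibration("wrist");p,d=snapshot("wrist");np.savez("wf",p=p,d=d);w.wr("wf",c);cv2.imwrite("pics/wrist4.png",p[...,::-1])
z=cloud(c,d)
o=monitor.get_obs();print(o["ee_pos"],o["force"],o["width"],o["clock"])
for n in("scene","side"):
    p,d=snapshot(n);np.savez(n,p=p,d=d)
E
python3 m.py | grep -A2 rim
```

```text
grip 635 0.11564352756749462 (array([513.7, 191.8]), array([28.5, 28.1]), 59.4) hull mean [0.51362008 0.19210598 0.116     ]
plate 3231 0.010100830427876722 (array([512.6, 192. ]), array([108.2, 108.6]), 63.8) hull mean [0.50985103 0.18769933 0.01      ]
rim 506 512.5791625976562 192.21337890625 37.20874786376953
((512.490478515625, 192.18704223632812), (73.66828918457031, 74.07220458984375), 68.50914764404297)
[0.5137902  0.19137192 0.27899028] [ 0.09257129 -0.95270777 -0.23506652] 0.0849580291630704 26.75
scene rim [221 234  38  33 577] 0.48655399680137634 -0.13259263336658478 0.04885614290833473 0.11546329137006404
plate 217 [ 0.4813 -0.1265  0.0921] 0.08635164117021421 0.09762116778137342
[-0.01172787  0.01497064  0.09184155]
--
side rim [315 196  29  18 265] 0.4825823903083801 -0.1338813751935959 0.05258985981345177 0.11632307971086217
plate 16 [ 0.4973 -0.1428  0.0945] 0.09216402221202513 0.09740381149988031
[-0.15822802  0.19598068  0.09816113]
```

View pics/wrist4.png

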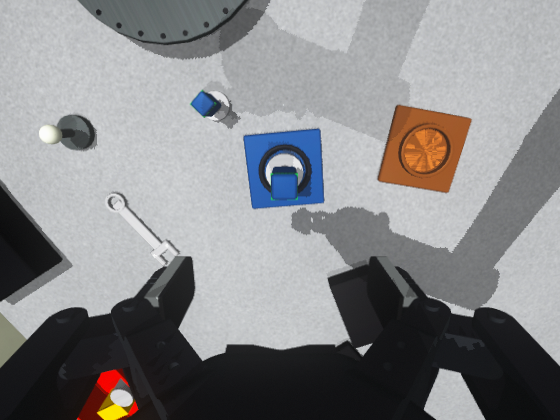

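The picture shows the tamper standing in the blue dock at (285,180), 1 mm from the rim's centre, with the gripper open and clear. The plate is 24 mm below the rim and level.

```bash
python3 -c "
from station import order;print(order.sign_off())"
```

```text
the job is handed in; nothing more can be done
None
```

The job is handed in, with no verdict returned: the plate was pressed to its stop (24 mm below the rim, within about 0.02 rad of level), held at about 18 N for over a second, and the tamper is back upright in its dock and released.

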